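Ready the bench scale for the next food parcel

TASK

The scale on the packing bench is off and the empty can tray already stands on its platform: get it ready for the next parcel by pressing, in this order, the round power key at one end of the key row, the square unit key right beside it, and the wide tare key at the other end. Press each with a light fingertip tap that takes it down and lets it spring back up before the next. Do not press the two keys in between, and do not touch the weighing platform, the tray, or the can, jar and tin standing beside the scale.

Things in the scene. Friction and masses are not known exactly. Their poses are not given: they have to be found in the camera images.
- scale: White plastic bench scale, 310 mm wide, 375 mm deep, fixed; x points from the operator's side (key console) to the platform, z up. Origin on the bench below the middle of the key row. The flat console face rises at 18 degrees towards the platform, 47 mm high at the key row, 79 mm at its upper edge; display above the keys. Keys at y = +113, +62, +16, -30, -96 mm. 30 N on any part harms it.
- platform: Flat stainless weighing platform of the scale, 300 mm wide, 220 mm deep, 10 mm thick, top face 97 mm above the bench; origin at the middle of its underside. Its near edge lies 110 mm beyond the key row. Not to be touched.
- power_key_top (a point): Power key: the only round key, 26 mm in diameter, at the left end of the row as the operator faces the scale. Proud of the console face by 7 mm; point at the middle of its top, z out of the console (up, leaning 18 degrees towards the operator), y along the row towards the power key.
- unit_key_top (a point): Unit key: 24 mm square, the first square key beside the round power key, 51 mm from it centre to centre. Proud of the console face by 7 mm; point at the middle of its top, z out of the console (up, leaning 18 degrees towards the operator), y along the row towards the power key.
- tare_key_top (a point): Tare key: the only wide key, 54 mm along the row by 24 mm, at the other end of the row. Proud of the console face by 7 mm; point at the middle of its top, z out of the console (up, leaning 18 degrees towards the operator), y along the row towards the power key.
- print_key_top (a point): Print key, not to be pressed: 24 mm square, the second square key from the power key. Proud of the console face by 7 mm; point at the middle of its top, z out of the console (up, leaning 18 degrees towards the operator), y along the row towards the power key.
- hold_key_top (a point): Hold key, not to be pressed: 24 mm square, the third square key, beside the tare key. Proud of the console face by 7 mm; point at the middle of its top, z out of the console (up, leaning 18 degrees towards the operator), y along the row towards the power key.
- power_key (a joint): How far the power key is pressed, m: 0 up, 0.005 fully down on a hard stop. A spring (1.2 N to start, 4.2 N at 0.0025, 7.2 N at the bottom) brings it back up; it registers at about 0.0025.
- unit_key (a joint): How far the unit key is pressed, m: 0 up, 0.005 fully down on a hard stop. A spring (1.2 N to start, 4.2 N at 0.0025, 7.2 N at the bottom) brings it back up; it registers at about 0.0025.
- tare_key (a joint): How far the tare key is pressed, m: 0 up, 0.005 fully down on a hard stop. A spring (1.2 N to start, 4.2 N at 0.0025, 7.2 N at the bottom) brings it back up; it registers at about 0.0025.
- print_key (a joint): How far the print (not to be pressed) key is pressed, m: 0 up, 0.005 fully down on a hard stop. A spring (1.2 N to start, 4.2 N at 0.0025, 7.2 N at the bottom) brings it back up; it registers at about 0.0025.
- hold_key (a joint): How far the hold (not to be pressed) key is pressed, m: 0 up, 0.005 fully down on a hard stop. A spring (1.2 N to start, 4.2 N at 0.0025, 7.2 N at the bottom) brings it back up; it registers at about 0.0025.
- tray: Empty open cardboard can tray, 180 x 260 mm and 50 mm high, 4 mm walls, about 0.14 kg, loose on the platform; origin at the middle of its underside. Not to be touched.
- can: Food can with a red label, 66 mm in diameter, 102 mm high, standing loose beside the scale; origin at the middle of its underside.
- jar: Glass jar with a steel lid, 68 mm in diameter, 115 mm high, standing loose beside the scale; origin at the middle of its underside.
- tin: Short tin with a blue label, 65 mm in diameter, 60 mm high, standing loose beside the scale; origin at the middle of its underside.

How it is judged:
By the outcome, as a careful person would: the job done as asked, in the order asked, and still so for the second after the job is handed in, with the robot touching nothing.
It also fails if it takes over 48 s, if anything falls off the work surface, if the arm or the gripper's body presses on something with over 40 N, if the wrist force passes 120 N, or if a joint passes its speed limit or range.

ROBOT

A 6-joint arm with a two-finger parallel gripper is mounted at the origin on the work surface. World frame = base frame: x ahead of the robot, y to its left, z up, the work surface at z = 0. Lengths are in mm, angles in degrees, forces in N, time in s.
With the tool pointing down it reaches from about 275 to 1000 mm from the base axis. Payload 8.4 kg.
Tool frame: the origin (TCP) lies on the mounting face of the last link; the fingertips stand 173 mm ahead of it and the grasp point (between the pads) lies 155 mm ahead of it; z points along the fingers, y is the line along which they close (so a half turn about z gives the same grasp; the last joint's range is limited). The gripper opens to 85 mm and grips with 20 to 120 N. Pads are 22 mm wide; open, the fingers measure 114 mm over their backs; the gripper's body (76 mm by 85 mm) begins 54 mm behind the grasp point. The pads swing forward as they close: fully open they stand 13 mm farther back than shut.
Start: joints at [65.581, 20.225, 93.587, -0, 66.188, -0.138], TCP at [257.016, 569.712, 404.681] pointing down, gripper open.
Joint ranges: [-150.9, 150.9], [-52.94, 120.26], [3.33, 152.33], [-74.26, 254.26], [0, 154.13], [-172.89, 172.89]. Speed limits (degrees/s): [127.2, 127.2, 159.86, 180, 180, 180].

INTERFACE

Orientations are given as [roll, pitch, yaw] about the fixed x, y, z axes, in that order (R = Rz(yaw) Ry(pitch) Rx(roll)).
In Python, from bench import sensors, cams, ctrl gives the robot as it stands.
- The arm moves only by the tool step_arm, never from a script. Its argument "steps" is text: rows parted by semicolons, each of 7 numbers parted by spaces: the turn, a rotation vector about the tool's x, y, z in degrees, then the shift along the tool's x, y, z in m, then the closure in counts, from 0 (fully open) to 255 (shut). A call has exactly 10 rows; each row shifts and turns the commanded pose from where the row before left it, along the tool's axes as they then stand; what a row does not reach is not made up. A row lasts 1/12 s, in which the tool goes at most 41.7 mm and 7.16 degrees, less where a joint would pass 70% of its speed; a pose out of reach is approached as far as the arm can. A call with a gripper value outside its range is refused whole. The fingers move at their own pace and stop on an object; "grip_force" is the grip in N (left out, the last holds). Time passes only in rows, so rows that do not move let the fingers close, or fill a call up. It gives the time, the measured TCP pose, the force, the opening and the grip force at its end, in the units of the state.
- sensors.read_state(): the state, without advancing time (a new reading comes with each control period).
- cams.snapshot(name): name is "scene" or "top" or "wrist"; returns (picture, depth): 480x640x3 uint8, blue, green, red; 480x640 float32, mm along the optical axis (not along the pixel's ray), 0 where there is no reading.
- cams.get_calibration(name): a dict with "camera_matrix" (3x3 intrinsics, pixels), "R" (3x3) and "t" (3): a world point X has camera coordinates R X + t; the wrist camera has in their place "mount" (4x4, takes a point from camera to tool coordinates, whose origin is the TCP and whose axes are the flange's). Camera axes: x right, y down, z forward; pixel columns grow to the right and rows downward; lengths in mm; the calibration is good to about 2 mm. A picture is of the moment at which its call begins: read the wrist's pose just before it. get_calibration takes no time and is no camera call.
- ctrl.close_job(): hands the job in; it is judged then, once.
The state is a dict: "t": time; "q": joint angles; "qd": joint speeds; "joint_efforts": joint torques, N m; "eef_pos": TCP position; "ee_rot": TCP orientation; "contact_force": force on the tool from outside, world axes, zero at the start; "torque": the same for the moment, N m; "width": finger opening in mm; "grip_force": force on a finger pad.
Only numpy, scipy, OpenCV 4.12 (cv2) and the standard library are available. Lean on these libraries where they do the work, as an engineer would, in place of code of your own. Each camera call takes 0.05 s, during which the arm holds its last target. There are 200 camera calls.

## Working session

There is one attempt and no reset: what is moved stays moved. The work goes in short steps, Python scripts to look and compute and a tool call to move; the robot and the scene stay as the last step left them, time stands still between calls to the robot, and variables do not carry over. Pictures are saved under pics/ and viewed, at most 10 in all, crops included, and the job is handed in when it is done.

Besides the shell and the picture viewer there is one more tool, called after "Emit:" as name(argument=value, ...) on one line, values as JSON. step_arm: Moves the arm, as the interface text tells. Its arguments: {"type":"object","properties":{"steps":{"type":"string"},"grip_force":{"type":"number"}},"required":["steps"]}

```bash
mkdir -p pics; python3 - <<'E'
from bench import sensors,cams
import cv2,numpy as np
for n in ["top","scene"]:
    p,d=cams.snapshot(n); cv2.imwrite(f"pics/{n}0.png",p); np.save(f"pics/{n}0.npy",d)
    c=cams.get_calibration(n); print(n,c)
s=sensors.read_state(); print(s)
print(cams.get_calibration("wrist"))
E
```

```text
top {'camera_matrix': array([[523.92968871,   0.        , 318.52431854],
       [  0.        , 523.92968871, 254.18964589],
       [  0.        ,   0.        ,   1.        ]]), 'R': array([[-0.00408046, -0.99979665, -0.01974887],
       [-0.99352826,  0.00629506, -0.11341063],
       [ 0.11351189,  0.01915829, -0.99335191]]), 't': array([  41.20713551,  597.05220232, 1094.44945884])}
scene {'camera_matrix': array([[493.51441508,   0.        , 320.35332681],
       [  0.        , 493.51441508, 241.2594422 ],
       [  0.        ,   0.        ,   1.        ]]), 'R': array([[ 0.69184894,  0.72201604,  0.00615493],
       [ 0.53488707, -0.50677526, -0.67607297],
       [-0.48501636,  0.47103256, -0.73680897]]), 't': array([-434.6157404 , -265.4165654 , 1366.84604551])}
{'t': 0.1, 'q': array([ 6.55801132e+01,  2.02594984e+01,  9.36240538e+01, -1.18822685e-03,
        6.61892137e+01, -1.37216423e-01]), 'qd': array([-0.02961847, -0.16721594, -0.16929525, -0.04578579,  0.0824056 ,
       -0.00917908]), 'joint_efforts': array([ 4.96672073e-04, -6.06362772e+01, -3.42816639e+01,  1.57200398e-04
[... 170 characters left out ...]
+02]), 'contact_force': array([-0.04915309, -0.26890831,  0.18578753]), 'torque': array([ 0.01553116,  0.07145939, -0.04445866]), 'grip_force': 0.0, 'width': 85.36896660030875}
{'camera_matrix': array([[333.01577455,   0.        , 320.70923786],
       [  0.        , 333.01577455, 235.8304199 ],
       [  0.        ,   0.        ,   1.        ]]), 'mount': array([[ 3.65088908e-04, -9.55459729e-01, -2.95121286e-01,
         7.55568508e+01],
       [ 9.99999640e-01,  5.74826070e-04, -6.23927834e-04,
        -1.14499663e+00],
       [ 7.65781328e-04, -2.95120952e-01,  9.55459595e-01,
         3.17039974e+01],
       [ 0.00000000e+00,  0.00000000e+00,  0.00000000e+00,
         1.00000000e+00]])}
```

View pics/top0.png

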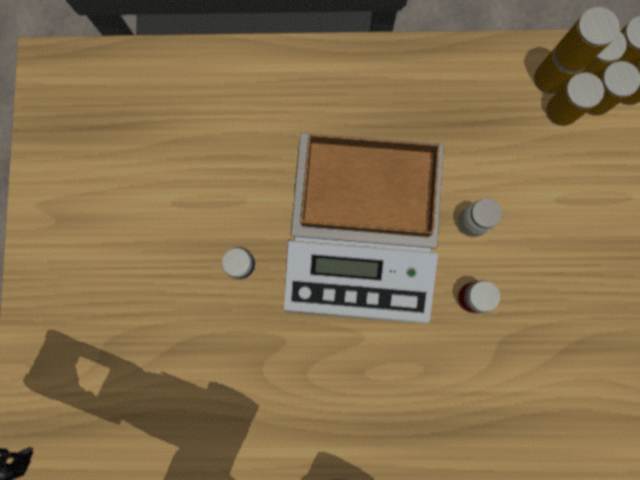

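View pics/scene0.png

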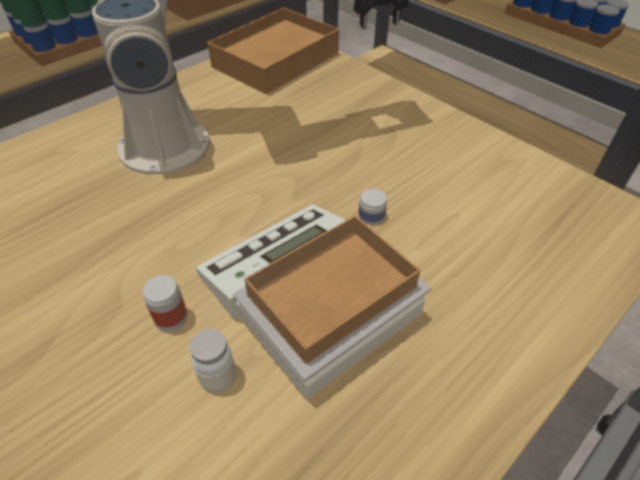

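The top view shows the key row: power (305,293), unit (329,295), print (350,297), hold (372,298) and tare (404,301). The tin is at left (237,263), with the can (481,296) and jar (481,216) at right. The scene view agrees.

```bash
cat > h.py <<'E'
import numpy as np,cv2
from scipy.spatial.transform import Rotation as R
def rayplane(K,Rc,t,uv,z):
    "pixels -> world points on plane height z"
    d=np.c_[np.array(uv,float),np.ones(len(uv))]@np.linalg.inv(K).T@Rc
    o=-Rc.T@t
    return o+d*((z-o[2])/d[:,2])[:,None]
def keys(g,roi,amin,amax,th=150):
    x0,y0,x1,y1=roi
    n,l,s,c=cv2.connectedComponentsWithStats((g[y0:y1,x0:x1]>th).astype(np.uint8))
    return sorted([(c[i]+[x0,y0]).tolist()+[int(s[i,4])] for i in range(1,n) if amin<s[i,4]<amax])
def rot(yaw): # tool axes in world for scale yaw (rad): columns
    c,s=np.cos(yaw),np.sin(yaw); a=np.radians(18)
    Z=np.array([[c,-s,0],[s,c,0],[0,0,1]])
    z=np.array([np.sin(a),0,-np.cos(a)]); x=np.array([-np.cos(a),0,-np.sin(a)])
    return Z@np.c_[x,np.cross(z,x),z]
def rel(s,Rt,tip):
    "turn (tool rotvec deg) and shift in target tool axes (mm) to put tip at point"
    R0=R.from_euler('xyz',s['ee_rot'],degrees=True).as_matrix()
    rv=R.from_matrix(R0.T@Rt).as_rotvec(degrees=True)
    d=tip-173*Rt[:,2]-s['eef_pos']
    return rv,R0.T@d,Rt.T@d
E
python3 - <<'E'
from h import *
from bench import sensors,cams
c=cams.get_calibration("top");g=cv2.cvtColor(cv2.imread("pics/top0.png"),cv2.COLOR_BGR2GRAY)
k=keys(g,(294,284,424,311),40,600);print(k)
P=rayplane(c["camera_matrix"],c["R"],c["t"],[q[:2] for q in k],53.7);print(P.round(1))
print(np.linalg.norm(np.diff(P,axis=0),axis=1))
d=np.load("pics/top0.npy");print([d[int(q[1]),int(q[0])] for q in k],(P@c["R"].T+c["t"])[:,2])
E
```

```text
[[304.32876712328766, 292.32876712328766, 73], [325.75, 307.77150537634407, 372], [328.641975308642, 294.358024691358, 81], [350.2368421052632, 296.2236842105263, 76], [372.1707317073171, 297.9878048780488, 82], [397.4503816793893, 285.7480916030534, 262], [403.7, 300.8095238095238, 210]]
[[ 514.6   67.9   53.7]
 [ 482.1   23.1   53.7]
 [ 510.1   16.8   53.7]
 [ 506.   -28.4   53.7]
 [ 502.1  -74.2   53.7]
 [ 527.4 -127.5   53.7]
 [ 495.9 -139.9   53.7]]
[55.34925772 28.65838248 45.41003854 45.99057496 59.02298783 33.85750467]
[np.float32(1101.1566), np.float32(1115.4971), np.float32(1101.7252), np.float32(1097.758), np.float32(1094.207), np.float32(1099.4714), np.float32(1096.0266)] [1100.81871406 1096.27382705 1099.32993616 1097.9959976  1096.67533317
 1098.53003247 1094.71518332]
```

```bash
python3 - <<'E'
from h import *
from bench import sensors,cams
s=sensors.read_state();Rt=rot(np.radians(-5.15));print(R.from_matrix(Rt).as_euler('xyz',degrees=True))
for p in ([510.1,16.8,53.7],):
    print([a.round(2) for a in rel(s,Rt,np.array(p)-120*Rt[:,2])])
E
```

```text
[180.    18.   174.85]
[array([ -3.08, -17.84, -18.96]), array([-372.52, -429.29,   72.22]), array([-178.73, -527.76,  133.43])]
```

Emit:
step_arm(steps="0 0 0 -0.0248 -0.0286 0.0048 255;0 0 0 -0.0248 -0.0286 0.0048 255;0 0 0 -0.0248 -0.0286 0.0048 255;0 0 0 -0.0248 -0.0286 0.0048 255;0 0 0 -0.0248 -0.0286 0.0048 255;0 0 0 -0.0248 -0.0286 0.0048 255;0 0 0 -0.0248 -0.0286 0.0048 255;0 0 0 -0.0248 -0.0286 0.0048 255;0 0 0 -0.0248 -0.0286 0.0048 255;0 0 0 -0.0248 -0.0286 0.0048 255", grip_force=20)

```text
t: 0.93
eef_pos: [365.4, 205.3, 356.4]
ee_rot: [180.0, 0.0, 155.7]
contact_force: [1.4, 1.1, -0.5]
width: -0.0
grip_force: 0.0
```

Emit:
step_arm(steps="0 0 0 -0.0248 -0.0286 0.0048 255;0 0 0 -0.0248 -0.0286 0.0048 255;0 0 0 -0.0248 -0.0286 0.0048 255;0 0 0 -0.0248 -0.0286 0.0048 255;0 0 0 -0.0248 -0.0286 0.0048 255;-0.62 -3.57 -3.79 0 0 0 255;-0.62 -3.57 -3.79 0 0 0 255;-0.62 -3.57 -3.79 0 0 0 255;-0.62 -3.57 -3.79 0 0 0 255;-0.62 -3.57 -3.79 0 0 0 255")

```text
t: 1.77
eef_pos: [419.5, 25.5, 332.6]
ee_rot: [180.0, 18.2, 175.0]
contact_force: [0.3, -0.8, -0.1]
width: -0.0
grip_force: 0.0
```

```bash
python3 - <<'E'
from h import *
from bench import sensors,cams
s=sensors.read_state();p,d=cams.snapshot("wrist");cv2.imwrite("pics/w1.png",p);np.save("pics/w1.npy",d)
import pickle;pickle.dump(s,open("pics/w1.pkl","wb"))
Rt=rot(np.radians(-5.15))
print(s['t'],s['eef_pos'],s['ee_rot'],s['contact_force'],s['width'])
print([a.round(2) for a in rel(s,Rt,np.array([510.1,16.8,53.7])-120*Rt[:,2])])
E
```

```text
1.7667 [419.53624408  25.47574424 332.59867666] [179.95052637  18.18519873 174.98095528] [ 0.26381681 -0.75148396 -0.13593868] -0.007609404879538946
[array([0.09, 0.19, 0.12]), array([-0.34, -0.51,  0.36]), array([-0.34, -0.51,  0.36])]
```

View pics/w1.png

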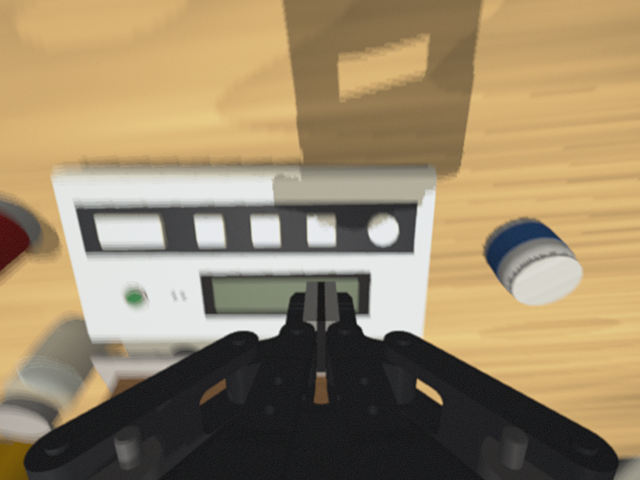

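The wrist view shows the row clear of the fingers: tare (129,231), hold (209,231), print (265,231), unit (321,230), power (384,230). The closed tips are at about (321,300).

```bash
python3 - <<'E'
from h import *
import pickle
from bench import sensors,cams
s=pickle.load(open("pics/w1.pkl","rb"));c=cams.get_calibration("wrist");M=c["mount"]
R0=R.from_euler('xyz',s['ee_rot'],degrees=True).as_matrix()
Rwc=R0@M[:3,:3];o=R0@M[:3,3]+s['eef_pos']
g=cv2.cvtColor(cv2.imread("pics/w1.png"),cv2.COLOR_BGR2GRAY)
k=keys(g,(86,209,412,249),300,4000,130);print(np.round(k,1).tolist())
P=rayplane(c["camera_matrix"],Rwc.T,-Rwc.T@o,[q[:2] for q in k],53.7);print(P.round(1))
print(np.linalg.norm(np.diff(P,axis=0),axis=1).round(1))
d=np.load("pics/w1.npy")
K=c["camera_matrix"]
for u,v,_ in k:
    z=np.median(d[int(v)-4:int(v)+5,int(u)-4:int(u)+5]);print((o+Rwc@(np.linalg.inv(K)@[u,v,1]*z)).round(1))
s=sensors.read_state()
Rt=rot(np.radians(-5.15))
for p in P:print([a.round(2) for a in rel(s,Rt,p)][2])
E
```

```text
[[129.6, 231.4, 2231.0], [209.6, 230.9, 966.0], [265.3, 230.8, 960.0], [320.8, 231.2, 873.0], [383.2, 230.5, 784.0]]
[[ 498.1 -139.8   53.7]
 [ 503.4  -74.2   53.7]
 [ 507.2  -28.7   53.7]
 [ 511.6   16.6   53.7]
 [ 515.3   67.7   53.7]]
[65.8 45.7 45.6 51.2]
[ 498.1 -139.8   53.7]
[503.3 -74.2  53.8]
[507.2 -28.7  53.7]
[511.7  16.6  53.5]
[515.5  67.7  53.4]
[  -2.88 -157.62  120.98]
[ -2.27 -91.79 120.79]
[ -2.04 -46.12 120.71]
[ -2.26  -0.57 120.78]
[ -1.44  50.58 120.52]
```

Emit:
step_arm(steps="0 0 0 -0.0005 0.017 0 255;0 0 0 -0.0005 0.017 0 255;0 0 0 -0.0005 0.0166 0 255;0 0 0 0 0 0.03 255;0 0 0 0 0 0.03 255;0 0 0 0 0 0.03 255;0 0 0 0 0 0.02 255;0 0 0 0 0 0.003 255;0 0 0 0 0 0 255;0 0 0 0 0 0 255")

```text
t: 2.65
eef_pos: [460.5, 73.0, 226.2]
ee_rot: [179.9, 18.0, 174.8]
contact_force: [0.5, 0.7, 0.6]
width: -0.4
grip_force: 0.0
```

```bash
cat > chk.py <<'E'
from h import *
from bench import sensors
s=sensors.read_state();Rt=rot(np.radians(-5.15))
print(s['t'],s['contact_force'].round(2),(s['contact_force']@Rt).round(2))
for n,p in dict(power=[515.3,67.7,53.7],unit=[511.2,16.6,53.7],tare=[498,-139.8,53.7]).items():print(n,[a.round(2) for a in rel(s,Rt,np.array(p))])
E
python3 chk.py
```

```text
2.65 [0.5  0.65 0.59] [-0.6   0.7  -0.42]
power [array([ 0.06, -0.01, -0.08]), array([ 0.95, -0.33,  8.11]), array([ 0.95, -0.32,  8.11])]
unit [array([ 0.06, -0.01, -0.08]), array([  0.4 , -51.59,   8.21]), array([  0.47, -51.58,   8.26])]
tare [array([ 0.06, -0.01, -0.08]), array([  -0.66, -208.55,    8.32]), array([  -0.38, -208.54,    8.54])]
```

Emit:
step_arm(steps="0 0 0 0.001 0 0.004 255;0 0 0 0 0 0.003 255;0 0 0 0 0 0.001 255;0 0 0 0 0 0.001 255;0 0 0 0 0 0.001 255;0 0 0 0 0 0.0005 255;0 0 0 0 0 0 255;0 0 0 0 0 0 255;0 0 0 0 0 0 255;0 0 0 0 0 0 255")

```text
t: 3.48
eef_pos: [463.1, 72.8, 215.8]
ee_rot: [179.9, 18.1, 174.8]
contact_force: [-1.0, -0.5, 5.4]
width: -0.1
grip_force: 2.5
```

```bash
python3 chk.py
```

```text
3.4833 [-0.97 -0.53  5.41] [-0.8  -0.61 -5.43]
power [array([ 0.1 ,  0.09, -0.04]), array([ 0.23, -0.43, -2.62]), array([ 0.24, -0.43, -2.62])]
unit [array([ 0.1 ,  0.09, -0.04]), array([ -0.28, -51.69,  -2.55]), array([ -0.24, -51.7 ,  -2.46])]
tare [array([ 0.1 ,  0.09, -0.04]), array([  -1.23, -208.65,   -2.55]), array([  -1.09, -208.65,   -2.18])]
```

Emit:
step_arm(steps="0 0 0 0 0 0.0005 255;0 0 0 0 0 0.0005 255;0 0 0 0 0 0 255;0 0 0 0 0 0 255;0 0 0 0 0 0 255;0 0 0 0 0 0 255;0 0 0 0 0 0 255;0 0 0 0 0 0 255;0 0 0 0 0 0 255;0 0 0 0 0 0 255")

```text
t: 4.32
eef_pos: [463.5, 72.8, 214.9]
ee_rot: [179.9, 18.1, 174.8]
contact_force: [-0.6, -1.1, 5.7]
width: -0.1
grip_force: 3.1
```

```bash
python3 chk.py|head -2
```

```text
4.3167 [-0.63 -1.09  5.7 ] [-1.26 -1.14 -5.58]
power [array([ 0.1 ,  0.1 , -0.04]), array([ 0.27, -0.42, -3.56]), array([ 0.28, -0.43, -3.56])]
```

Depth 3.6 mm and force 5.6 N agree with the spring, so power is pressed. Next I release it and move over to unit.

Emit:
step_arm(steps="0 0 0 0 0 -0.003 255;0 0 0 0 0 -0.006 255;0 0 0 0 0 -0.006 255;0 0 0 0 0 0 255;0 0 0 0 -0.01 0 255;0 0 0 0 -0.016 0 255;0 0 0 0 -0.016 0 255;0 0 0 0 -0.0097 0 255;0 0 0 0 0 0 255;0 0 0 0 0 0 255")

```text
t: 5.15
eef_pos: [453.7, 21.4, 228.8]
ee_rot: [179.9, 18.0, 174.7]
contact_force: [-0.7, -0.4, -0.0]
width: -0.3
grip_force: 0.0
```

```bash
python3 chk.py; python3 -c "
from bench import cams;import cv2
p,d=cams.snapshot('wrist');cv2.imwrite('pics/w2.png',p)"
```

```text
5.15 [-0.75 -0.38 -0.03] [ 0.68 -0.44 -0.19]
power [array([ 0.07,  0.03, -0.12]), array([-0.15, 51.61, 11.21]), array([-0.27, 51.62, 11.15])]
unit [array([ 0.07,  0.03, -0.12]), array([-0.74,  0.35, 11.31]), array([-0.75,  0.36, 11.3 ])]
tare [array([ 0.07,  0.03, -0.12]), array([  -1.92, -156.6 ,   11.4 ]), array([  -1.6 , -156.59,   11.58])]
```

View pics/w2.png

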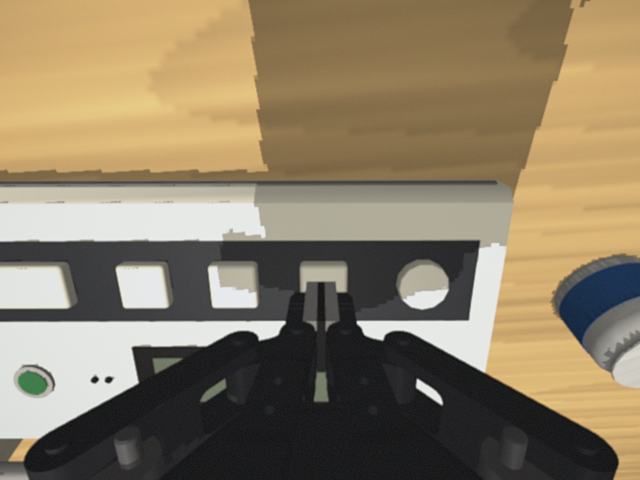

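The tips are at (321,290), over the unit key (323,277). The power key at (423,284) is back up.

Emit:
step_arm(steps="0 0 0 0 0 0.005 255;0 0 0 0 0 0.005 255;0 0 0 0 0 0.0015 255;0 0 0 0 0 0.001 255;0 0 0 0 0 0.001 255;0 0 0 0 0 0.001 255;0 0 0 0 0 0.0005 255;0 0 0 0 0 0 255;0 0 0 0 0 0 255;0 0 0 0 0 0 255")

```text
t: 6.03
eef_pos: [458.5, 21.6, 214.6]
ee_rot: [179.9, 18.1, 174.8]
contact_force: [-1.6, 5.1, 6.2]
width: -0.2
grip_force: 3.2
```

```bash
python3 chk.py
```

```text
6.0333 [-1.59  5.11  6.2 ] [ 0.03  4.94 -6.53]
power [array([ 0.11,  0.07, -0.03]), array([-0.07, 51.01, -3.65]), array([-0.09, 51.  , -3.75])]
unit [array([ 0.11,  0.07, -0.03]), array([-0.58, -0.25, -3.59]), array([-0.57, -0.26, -3.59])]
tare [array([ 0.11,  0.07, -0.03]), array([  -1.5 , -157.21,   -3.61]), array([  -1.42, -157.21,   -3.32])]
```

Unit is pressed (3.6 mm, 6.5 N). Next I release it and travel to tare.

Emit:
step_arm(steps="0 0 0 0 0 -0.003 255;0 0 0 0 0 -0.007 255;0 0 0 0 0 -0.01 255;0 0 0 0 0 -0.005 255;0 0 0 0 0 0 255;0 0 0 0 -0.015 0 255;0 0 0 0 -0.03 0 255;0 0 0 0 -0.035 0 255;0 0 0 0 -0.035 0 255;0 0 0 -0.001 -0.03 0 255")

```text
t: 6.87
eef_pos: [438.1, -124.2, 238.5]
ee_rot: [179.9, 18.1, 174.8]
contact_force: [0.7, -0.0, -0.7]
width: 0.1
grip_force: 0.0
```

Emit:
step_arm(steps="0 0 0 -0.0005 -0.0118 0 255;0 0 0 0 0 0 255;0 0 0 0 0 0.005 255;0 0 0 0 0 0.005 255;0 0 0 0 0 0 255;0 0 0 0 0 0 255;0 0 0 0 0 0 255;0 0 0 0 0 0 255;0 0 0 0 0 0 255;0 0 0 0 0 0 255")

```text
t: 7.7
eef_pos: [441.2, -134.4, 229.0]
ee_rot: [179.9, 18.0, 174.8]
contact_force: [-0.7, 0.1, 0.0]
width: 0.1
grip_force: 0.0
```

```bash
python3 chk.py; python3 -c "
from bench import cams;import cv2
p,d=cams.snapshot('wrist');cv2.imwrite('pics/w3.png',p)"
```

```text
7.7 [-0.71  0.07  0.02] [ 0.68  0.   -0.24]
power [array([ 0.09,  0.05, -0.01]), array([  1.34, 207.93,  11.27]), array([  1.28, 207.95,  10.95])]
unit [array([ 0.09,  0.05, -0.01]), array([  0.85, 156.67,  11.35]), array([  0.8 , 156.69,  11.1 ])]
tare [array([ 0.09,  0.05, -0.01]), array([-0.04, -0.28, 11.38]), array([-0.05, -0.27, 11.38])]
```

View pics/w3.png

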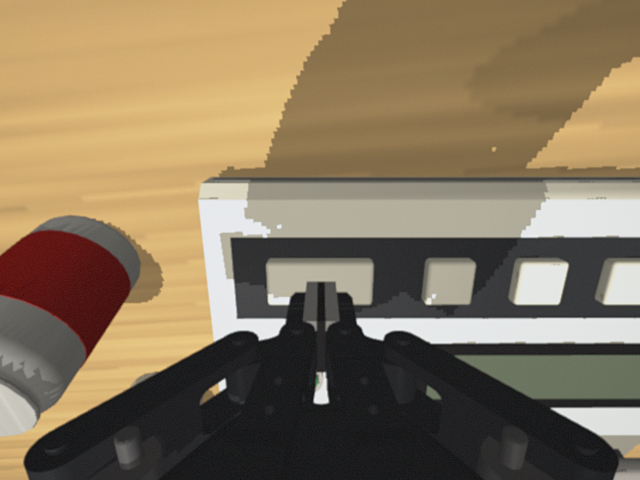

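The tips are centred over the wide tare key (320,280). The can, at left near (70,290), is clear of the fingers.

Emit:
step_arm(steps="0 0 0 0 0 0.005 255;0 0 0 0 0 0.005 255;0 0 0 0 0 0.0015 255;0 0 0 0 0 0.001 255;0 0 0 0 0 0.001 255;0 0 0 0 0 0.001 255;0 0 0 0 0 0.0005 255;0 0 0 0 0 0 255;0 0 0 0 0 0 255;0 0 0 0 0 0 255")

```text
t: 8.58
eef_pos: [445.9, -135.1, 214.9]
ee_rot: [179.9, 18.1, 174.8]
contact_force: [-1.1, -0.9, 7.5]
width: 0.3
grip_force: 3.3
```

```bash
python3 chk.py
```

```text
8.5833 [-1.15 -0.9   7.48] [-1.3  -1.   -7.44]
power [array([ 0.08,  0.06, -0.04]), array([  1.48, 208.21,  -3.68]), array([  1.34, 208.21,  -3.96])]
unit [array([ 0.08,  0.06, -0.04]), array([  0.97, 156.95,  -3.59]), array([  0.86, 156.95,  -3.8 ])]
tare [array([ 0.08,  0.06, -0.04]), array([ 0.01,  0.  , -3.52]), array([ 0.01, -0.  , -3.52])]
```

Tare is pressed (3.5 mm, 7.4 N). Next I retract straight out along the key's axis.

Emit:
step_arm(steps="0 0 0 0 0 -0.003 255;0 0 0 0 0 -0.007 255;0 0 0 0 0 -0.02 255;0 0 0 0 0 -0.03 255;0 0 0 0 0 -0.03 255;0 0 0 0 0 -0.03 255;0 0 0 0 0 -0.01 255;0 0 0 0 0 0 255;0 0 0 0 0 0 255;0 0 0 0 0 0 255")

```text
t: 9.42
eef_pos: [405.4, -131.5, 337.5]
ee_rot: [179.9, 18.0, 174.8]
contact_force: [-0.1, -0.3, 0.1]
width: 0.3
grip_force: 0.0
```

```bash
python3 -c "
from bench import cams,sensors;import cv2,numpy as np
print(sensors.read_state()['contact_force'])
p,d=cams.snapshot('wrist');q,_=cams.snapshot('scene');cv2.imwrite('pics/w4.png',cv2.resize(np.hstack([p,q]),(800,300)))"
```

```text
[-0.12516148 -0.32670951  0.13035471]
```

View pics/w4.png

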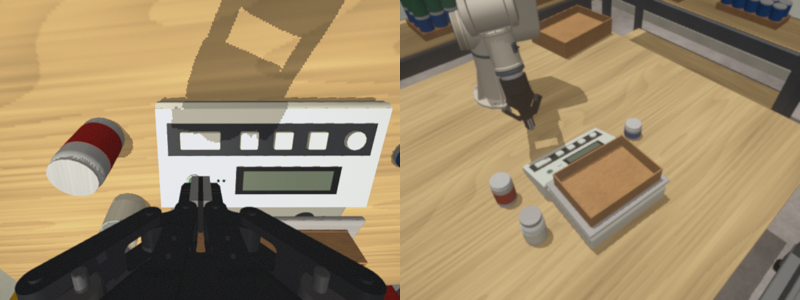

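All five keys are up, from tare (200,141) to power (356,141) in the wrist half. The tray and the can, jar and tin are standing undisturbed, and the arm is clear.

```bash
python3 -c "
from bench import ctrl;print(ctrl.close_job())"
```

```text
the job is handed in; nothing more can be done
None
```

I tapped power, unit and tare in that order, each about 3.5 mm down at 5.5–7.5 N and released before the next; nothing else was touched, the display showed no visible change to confirm it, and the job is handed in.

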